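Post an LED power supply through the one-way flap

ROBOT

A 7-joint arm with a two-finger parallel gripper is mounted at the origin on the work surface. World frame = base frame: x ahead of the robot, y to its left, z up, the work surface at z = 0. Lengths are in m, angles in degrees, forces in N, time in s.
With the tool pointing down it reaches from about 0.425 to 0.875 m from the base axis. Payload 4.7 kg.
Tool frame: the origin (TCP) lies on the front face of the gripper's body, between the roots of the fingers; the fingertips stand 70 mm ahead of it and the grasp point (between the pads) lies 51 mm ahead of it (tip_extent is the distance from the TCP to the fingertips, in m); z points along the fingers, y is the direction in which the jaws open and shut (so a half turn about z gives the same grasp; the last joint's range is limited). The gripper opens to 87 mm and grips with 3 to 60 N. Pads are 19 mm wide; open, the fingers measure 117 mm over their backs; the gripper's body (75 mm by 190 mm) begins 51 mm behind the grasp point.
Start: joints at [64.062, 18.392, -4.016, 83.108, 1.295, 78.541, -3.26], TCP at [0.293, -0.58, 0.292] pointing down, gripper open.
Joint ranges: [-163.93, 163.93], [-17.29, 119.83], [-79.2, 71.16], [3.27, 140.29], [-89.18, 269.18], [5.43, 117.66], [-154.24, 154.24]. Speed limits (degrees/s): [147.25, 147.25, 180, 180, 180, 180, 180].

INTERFACE

Orientations are given as [roll, pitch, yaw] about the fixed x, y, z axes, in that order (R = Rz(yaw) Ry(pitch) Rx(roll)).
In Python, from cell import * gives the robot as it stands.
- The arm moves only by the tool carry_out, never from a script. Its argument "increments" is text: rows parted by semicolons, each of 7 numbers parted by spaces: the opening, from 0 (shut) to 1 (fully open), then the shift along the tool's x, y, z in m, then the turn, a rotation vector about the tool's x, y, z in degrees. A call has 1 to 20 rows; each row shifts and turns the pose as measured when the row begins, along the tool's axes as they then stand; what a row does not reach is not made up. A row lasts 1/8 s, in which the tool goes at most 62.5 mm and 10.7 degrees, less where a joint would pass 70% of its speed; a pose out of reach is approached as far as the arm can. A call is refused whole if a number of a shift passes 0.0625 or a number of a turn 10.7, either way. A call with a gripper value outside its range is refused whole. The fingers move at their own pace and stop on an object; "force" is the grip in N (left out, the last holds). Time passes only in rows, so rows that do not move let the fingers close. It gives the time, the measured TCP pose, the force and the opening at its end, in the units of the state.
- get_obs(): the state, without advancing time (a new reading comes with each control period).
- read_camera(name): name is "side" or "top"; returns a dict with "img" (480x640x3 uint8, blue, green, red), "fx", "fy", "cx", "cy" (pixels), "world_from_camera" (4x4, takes a point from camera to world coordinates). Camera axes: x right, y down, z forward; pixel columns grow to the right and rows downward; lengths in m; the calibration is good to about 2 mm. A picture is of the moment at which its call begins. There is no depth.
- sign_off(): hands the job in, once; it reports no verdict.
Trained networks look in a picture, given as the dict that the camera call returned (one of the last four; its "shot" number tells which), for a name from the list of things; names that differ only in an ending like _2 or _b are one class to them, and where a whole thing is asked for, a point or a joint stands for the part that bears it (a point fixed in the world has none). Each returns a list of dicts, best first, with "confidence" (0 to 1); they miss things now and then, are a little off and sometimes report something else, mostly with a low value. They report only what shows in the picture. A call takes as long as a camera call. They do not tell look-alikes from the thing itself.
- masks_of(target, picture): "pixels" (480x640 bool, what is visible of it) and "bbox" ([left, top, right, bottom] in pixels, round what is visible of it).
The state is a dict: "time_s": time; "qpos": joint angles; "joint_velocities": joint speeds; "effort": joint torques, N m; "tool_pos": TCP position; "tool_rot": TCP orientation; "force": force on the tool from outside, world axes, zero at the start; "wrist_torque": the same for the moment, N m; "grip_width": finger opening in m.
Only numpy, scipy, OpenCV 4.12 (cv2) and the standard library are available. Lean on these libraries where they do the work, as an engineer would, in place of code of your own. Each camera call takes 0.05 s, during which the arm holds its last target.

TASK

With the fingertips, push the small ribbed LED power supply across the raised tray and through the swinging flap so that it drops into the bin behind, then draw the fingers back before the flap comes down on them, and finish with the flap hanging shut. Slide the power supply flat on the tray, never lift it or tip it up, and leave the solder spool, the glue bottle, the screwdriver and the tape roll where they are.

Things in the scene. Friction and masses are not known exactly. Their poses are not given: they have to be found in the camera images.
- unit: Fixed drop box on the bench, 400 mm long by 290 wide (all lengths here in mm). Origin on the bench, below the sill; x points from the tray through the flap into the bin. The level plywood tray (surface 100 above the bench) runs from x = -210 to the sill at 0, open to the robot's side; rims 5 thick, 10 high line its two sides (outer faces y = +-145). Behind the sill is the bin
- sill (a point): Middle of the sill, the tray's edge at the flap, on the tray surface; axes as the drop box. At x = 0 to 4 a front plate 60 high stands on each side, leaving an opening 120 wide (y -60 to 60) with nothing across its top. A power supply whose tail is pushed up to the sill tips into the bin by itself: the fingers need go no further
- bin (a point): Centre of the bin's floor, 94 below the tray. The bin is open-topped, 183 long (x 0 to 185 from the sill) and 280 wide inside, its walls level with the tray
- flap (a joint): Angle of the white flap: 0 hanging shut, 1.35 fully swung into the bin. A 4 thick, 108 wide plate on two side arms (12 wide), hung from pins 55 above the tray and 12 beyond the sill. It opens only towards the bin, weighs 80 g, takes under 1 N to open (the power supply itself can push it) and falls shut through a light damper in about 2 s
- flap_mid (a point): Centre of the flap plate, 40 below its hinge line; moves with the flap. Shut, the plate reaches from 34 above the tray to 4 below it
- driver: LED power supply, the loose part to be pushed: ribbed aluminium case 48 (x) by 72 (y) by 26 high (z), 150 to 310 g, with a black terminal strip along one short side (+y end). Origin in the centre of its underside; it starts lying flat on the tray, sometimes off to one side of the opening and turned by up to about 0.6 rad relative to the drop box
- driver_mid (a point): Centre of the power supply's case, 13 above its underside
- spool: Grey solder spool, 36 diameter, 32 high, standing on the tray in a corner beside the opening (left or right); origin at the centre of its underside. Leave alone
- glue: White glue bottle, 30 diameter, 55 high, standing on the tray in the other corner beside the opening; origin at the centre of its underside. Leave alone
- screwdriver: Screwdriver, 170 long, lying on the bench to the left. Leave alone
- tape: Cardboard-brown roll of tape, 90 diameter, 24 high, lying on the bench to the right; origin at the centre of its underside. Leave alone
Things that resemble listed ones, but are neither listed nor needed, are in the scene too. Several things have the shape of the driver; the one meant has the colours described above.

How it is judged:
By the outcome, as a careful person would: the job done as asked, in the order asked, and still so for the second after the job is handed in, with the robot touching nothing.
It also fails if it takes over 45 s, if anything falls off the work surface, if the arm or the gripper's body presses on something with over 40 N, if the wrist force passes 120 N, or if a joint passes its speed limit or range.

## Working session

There is one attempt and no reset: what is moved stays moved. The work goes in short steps, Python scripts to look and compute and a tool call to move; the robot and the scene stay as the last step left them, time stands still between calls to the robot, and variables do not carry over. Pictures are saved under pics/ and viewed, and the job is handed in when it is done.

Besides the shell and the picture viewer there is one more tool, called after "Emit:" as a command line: name --argument value ..., lists and objects as JSON in quotes. carry_out: Moves the arm, as the interface text tells. Its arguments: {"type":"object","properties":{"increments":{"type":"string"},"force":{"type":"number"}},"required":["increments"]}

```bash
mkdir -p pics; ls
python3 - <<'E'
from cell import *
import cv2,json
o=get_obs();print(o)
for n in("top","side"):
    c=read_camera(n);cv2.imwrite(f"pics/{n}0.png",c["img"]);print(n,c["fx"],c["fy"],c["cx"],c["cy"],c["world_from_camera"])
    for t in("driver","unit","flap","spool","glue"):
        for m in masks_of(t,c)[:5]: print(t,m["confidence"],m["bbox"],m["pixels"].sum())
E
```

```text
pics
{'time_s': 0.0, 'qpos': array([64.06308245, 18.43933856, -4.01536426, 83.17687117,  1.29626738,
       78.54109379, -3.25992041]), 'joint_velocities': array([ 0.05482537,  0.02000977, -0.02476217,  0.0634051 , -0.01837186,
        0.05915711, -0.05906828]), 'effort': array([-2.16248504e-04, -4.91286707e+01, -4.03952440e-01, -3.12526631e+01,
       -6.39117393e-02,  4.34871786e-02,  1.87100641e-04]), 'tool_pos': array([ 0.29226774, -0.58009717,  0.29114096]), 'tool_rot': array([-1.79888014e+02,  7.17217220e-03,  2.67468917e+01]), 'force': array([ 0.60296093, -0.75610451, -0.37552987]), 'wrist_torque': array([-0.0334121 ,  0.00551207,  0.01730103]), 'grip_width': 0.08698707949505895}
top 566.8178164753446 566.8178164753446 317.44517940599314 243.05517918484372 [[ 0.01497833 -0.99525536  0.09613754  0.4040831 ]
 [-0.99986446 -0.01425132  0.00824434  0.00332974]
 [-0.00683513 -0.09624799 -0.99533392  1.69357149]
 [ 0.          0.          0.          1.        ]]
driver 0.94 [398.4, 289.9, 420.0, 324.8] 439
driver 0.78 [371.2, 240.0, 399.2, 262.9] 425
driver 0.77 [355.2, 294.0, 377.
[... 216 characters left out ...]
3, 270.9, 236.9] 99
side 584.7996276679585 584.7996276679585 321.70768285761176 235.06579810948793 [[-0.89171117 -0.24933079  0.37773714  0.05352772]
 [-0.45241249  0.46668423 -0.75995314  0.96810795]
 [ 0.01319575 -0.8485517  -0.5289479   0.79586161]
 [ 0.          0.          0.          1.        ]]
driver 0.85 [299.3, 231.0, 337.2, 256.0] 758
driver 0.76 [372.2, 295.1, 403.2, 325.4] 755
driver 0.7 [388.5, 254.9, 422.7, 279.7] 682
driver 0.66 [399.8, 226.6, 437.0, 254.6] 598
unit 0.71 [298.5, 232.8, 338.4, 256.0] 745
unit 0.59 [150.7, 194.9, 374.6, 346.3] 19667
flap 0.71 [247.6, 211.6, 269.3, 253.7] 381
spool 0.53 [297.1, 212.1, 310.6, 229.6] 209
glue 0.58 [257.3, 256.4, 271.5, 279.2] 269
```

View pics/top0.png

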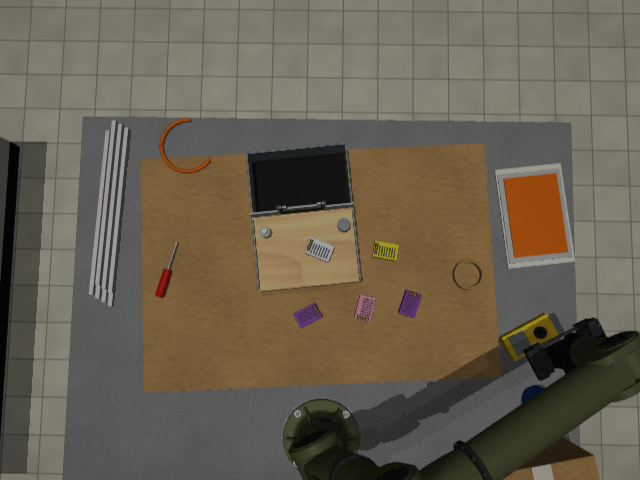

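View pics/side0.png

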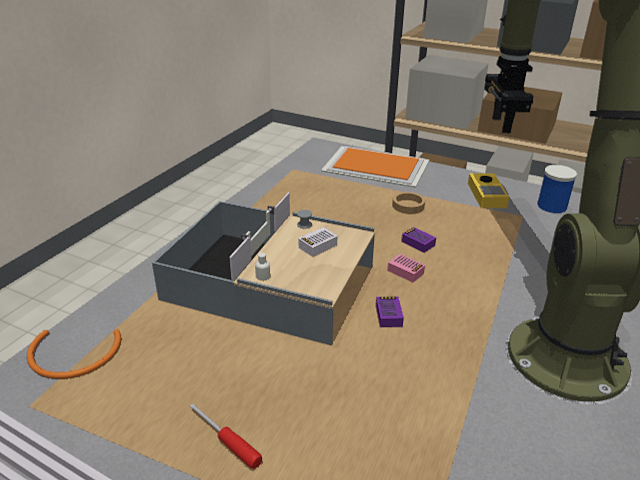

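Run:
```python
import cv2
a=cv2.imread("pics/top0.png")[130:340,230:440];b=cv2.imread("pics/side0.png")[180:360,140:450]
cv2.imwrite("pics/top0c.png",cv2.resize(a,(590,590),interpolation=3));cv2.imwrite("pics/side0c.png",cv2.resize(b,None,fx=2.55,fy=2.55,interpolation=3))
```

```text
(no output)
```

View pics/top0c.png

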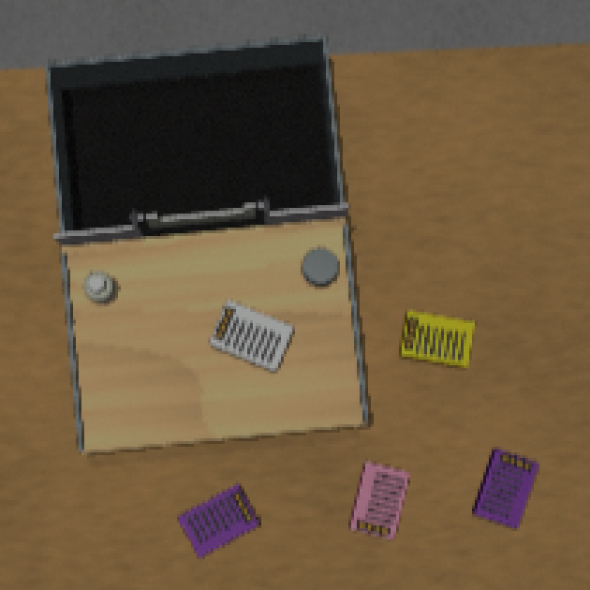

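View pics/side0c.png

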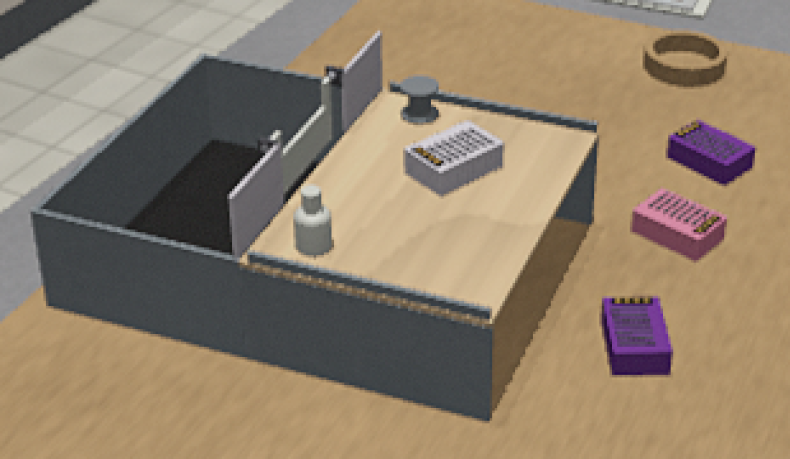

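The candidates in the top view are silver on the tray (320,250), yellow (386,251), pink (366,307), and purple (410,304) and (308,315). I choose the silver ribbed one on the tray. Its case is aluminium-coloured with a dark terminal strip on its left (+y) end. Next I fit the poses.

```bash
cat > h.py <<'E'
from cell import *
import cv2,numpy as np
from scipy.optimize import minimize,least_squares
def proj(c,P):
    T=np.linalg.inv(np.array(c["world_from_camera"]));p=np.atleast_2d(P)@T[:3,:3].T+T[:3,3]
    return np.c_[c["fx"]*p[:,0]/p[:,2]+c["cx"],c["fy"]*p[:,1]/p[:,2]+c["cy"]]
def unproj(c,uv,z):
    T=np.array(c["world_from_camera"]);d=T[:3,:3]@np.array([(uv[0]-c["cx"])/c["fx"],(uv[1]-c["cy"])/c["fy"],1]);return T[:3,3]+d*(z-T[2,3])/d[2]
def tf(p,P):
    c,s=np.cos(p[2]),np.sin(p[2]);P=np.atleast_2d(np.array(P,float));return np.c_[p[0]+c*P[:,0]-s*P[:,1],p[1]+s*P[:,0]+c*P[:,1],P[:,2]]
BOX=[(x,y,z) for x in(-.024,.024) for y in(-.036,.036) for z in(.1,.126)]
def fitdrv(cs,ms,p0):
    def f(p):
        e=0
        for c,m in zip(cs,ms):
            h=cv2.convexHull((proj(c,tf(p,BOX))*16*1).astype(np.float32)).astype(np.int32)
            im=np.zeros((480,640),np.uint8);im2=np.zeros((480*4,640*4),np.uint8)
            cv2.fillPoly(im2,[((h/16+.5)*4*16).astype(np.int32)],255,shift=4)
            im=cv2.resize(im2,(640,480),interpolation=cv2.INTER_AREA)/255.
            e+=np.abs(im-m).sum()/m.sum()
        return e
    best=None
    for dy in(-.3,0,.3):
        q=np.array(p0)+[0,0,dy]
        r=minimize(f,q,method="Nelder-Mead",options=dict(initial_simplex=[q,q+[.01,0,0],q+[0,.01,0],q+[0,0,.15]],xatol=1e-4,fatol=1e-4))
        if best is None or r.fun<best.fun:best=r
    return best.x,best.fun
def todriver(c,near):
    best=None
    for m in masks_of("driver",c):
        u=np.argwhere(m["pixels"]).mean(0)[::-1]
        d=np.hypot(*(u-near))
        if d<12 and (best is None or d<best[0]):best=(d,m)
    return best and best[1]["pixels"].astype(float)
def rel(u,p):
    d=np.array(p[:2])-u[:2];c,s=np.cos(u[2]),np.sin(u[2]);return np.array([c*d[0]+s*d[1],-s*d[0]+c*d[1],p[2]-u[2]])
E
python3 - <<'E'
from h import *
t=read_camera("top");s=read_camera("side")
k=590/210
uv=np.array([(81,452),(369,427),(49,66),(325,40)])/k+[230,130]
M=[(-.21,.145,.11),(-.21,-.145,.11),(.19,.145,.1),(.19,-.145,.1)]
r=least_squares(lambda p:(proj(t,tf(p,M))-uv).ravel(),[.7,0,0]);U=r.x;print("unit",U,np.degrees(U[2]),r.fun.round(1))
np.save("U.npy",U)
mt=todriver(t,(320,250));ms=todriver(s,(318,242))
p0=np.r_[unproj(t,(320,250),.126)[:2],U[2]]
for cs,mm in(([t],[mt]),([s],[ms]),([t,s],[mt,ms])):
    p,e=fitdrv(cs,mm,p0);print(p,np.degrees(p[2]),e,rel(U,p))
np.save("D.npy",p)
for c,n in((t,"top"),(s,"side")):
    im=cv2.resize(c["img"],None,fx=3,fy=3,interpolation=3)
    def line(P,pose,col):
        q=((proj(c,tf(pose,P))+.5)*3).astype(np.int32);cv2.polylines(im,[q],True,col,1)
    line([(-.024,-.036,.126),(.024,-.036,.126),(.024,.036,.126),(-.024,.036,.126)],p,(0,0,255))
    line([(-.024,-.036,.1),(.024,-.036,.1),(.024,.036,.1),(-.024,.036,.1)],p,(0,0,255))
    line([(-.21,-.145,.11),(0,-.145,.11),(0,.145,.11),(-.21,.145,.11)],U,(0,255,0))
    line([(0,-.06,.1),(0,-.06,.16),(0,-.145,.16),(0,-.145,.1)],U,(255,0,0))
    line([(0,.06,.1),(0,.06,.16),(0,.145,.16),(0,.145,.1)],U,(255,0,0))
    line([(.19,-.145,.1),(0,-.145,.1),(0,.145,.1),(.19,.145,.1)],U,(0,255,255))
    a=im[400:930,690:1250] if n=="top" else im[560:1060,440:1240]
    cv2.imwrite(f"pics/ov_{n}.png",a)
E
```

```text
unit [0.64215294 0.05892462 0.11153719] 6.39061020923494 [-0.7  1.3  0.4  0.1 -1.  -0.5  1.3 -1. ]
[ 0.53828518  0.01204046 -0.36992586] -21.195190277206677 0.057375315271336755 [-0.10844084 -0.03503172 -0.48146305]
[ 0.5393274   0.01523376 -0.38680256] -22.162154103906797 0.04754118129416588 [-0.10704966 -0.03197427 -0.49833975]
[ 0.53904781  0.01336505 -0.3680427 ] -21.087293457851587 0.1397862494612254 [-0.10753551 -0.03380025 -0.47957989]
```

View pics/ov_top.png

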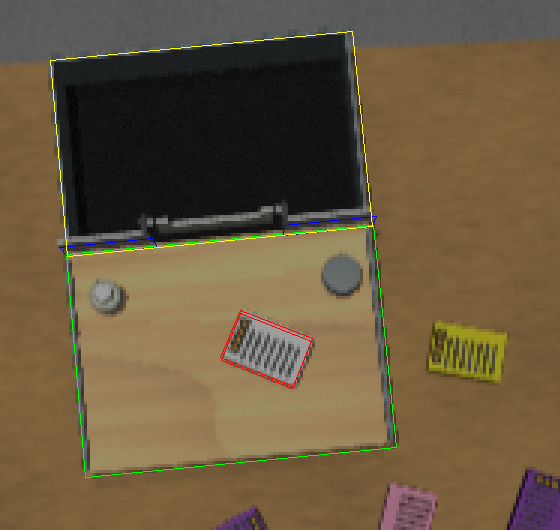

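View pics/ov_side.png

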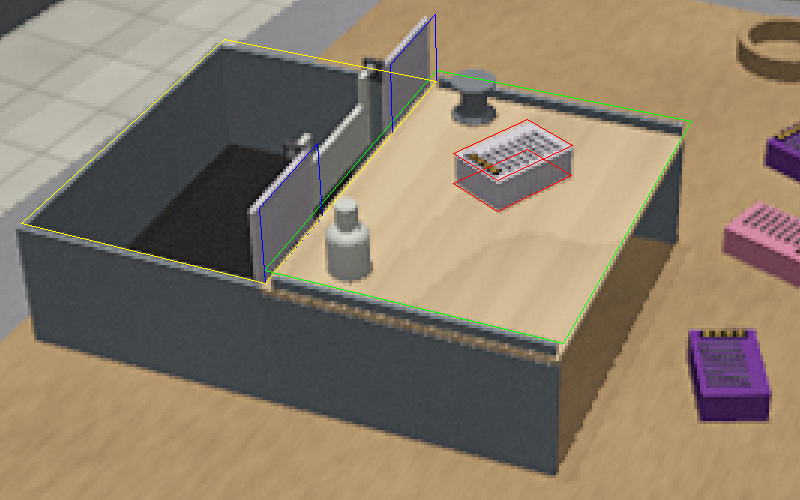

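```bash
cat >> h.py <<'E'
from scipy.spatial.transform import Rotation as Ro
def go(x,y,z,yaw):
    o=get_obs();R=Ro.from_euler("xyz",o["tool_rot"],degrees=True)
    d=np.array([x,y,z])-o["tool_pos"];Rt=Ro.from_euler("xyz",[180,0,yaw],degrees=True)
    print("t",o["time_s"],"pos",o["tool_pos"].round(4),"rot",o["tool_rot"].round(2),"F",o["force"].round(1),"g",o["grip_width"])
    print("target",np.round([x,y,z,yaw],4),"shift in current tool",R.inv().apply(d).round(4),"turn",(R.inv()*Rt).as_rotvec(degrees=True).round(2),"shift in target-yaw tool",Rt.inv().apply(d).round(4))
E
python3 - <<'E'
from h import *
U=np.load("U.npy");D=np.load("D.npy")
q=tf(D,[(.004,-.058,.0)])[0]
go(q[0],q[1],.25,np.degrees(D[2])+90)
E
```

```text
t 0.8 pos [ 0.2925 -0.5805  0.2923] rot [180.     0.    26.75] F [ 0.4 -0.1  0.3] g 0.08699482050371454
target [ 5.21900e-01 -4.22000e-02  2.50000e-01  6.89127e+01] shift in current tool [ 0.4471 -0.3774  0.0423] turn [  0.     0.   -42.17] shift in target-yaw tool [0.5848 0.0204 0.0423]
```

Emit:
carry_out --increments "0 0.037 -0.031 0 0 0 0;0 0.037 -0.031 0 0 0 0;0 0.037 -0.031 0 0 0 0;0 0.037 -0.031 0 0 0 0;0 0.037 -0.031 0 0 0 0;0 0.037 -0.031 0 0 0 0;0 0.037 -0.031 0 0 0 0;0 0.037 -0.031 0 0 0 0;0 0.037 -0.031 0 0 0 0;0 0.037 -0.031 0 0 0 0;0 0.037 -0.031 0 0 0 0;0 0.037 -0.031 0 0 0 0;0 0 0 0 0 -10.5;0 0 0 0 0 0 -10.5"

```text
invalid input
```

Emit:
carry_out --increments "0 0.037 -0.031 0 0 0 0;0 0.037 -0.031 0 0 0 0;0 0.037 -0.031 0 0 0 0;0 0.037 -0.031 0 0 0 0;0 0.037 -0.031 0 0 0 0;0 0.037 -0.031 0 0 0 0;0 0.037 -0.031 0 0 0 0;0 0.037 -0.031 0 0 0 0;0 0.037 -0.031 0 0 0 0;0 0.037 -0.031 0 0 0 0;0 0.037 -0.031 0 0 0 0;0 0.037 -0.031 0 0 0 0;0 0 0 0 0 0 -10.5;0 0 0 0 0 0 -10.5;0 0 0 0 0 0 -10.5;0 0 0 0 0 0 -10.5;0 0 0 0 0 0 0"

```text
time_s: 2.92
tool_pos: [0.5294, -0.0305, 0.2937]
tool_rot: [179.5, 0.1, 69.2]
force: [-0.1, -0.6, -0.0]
grip_width: 0.0005
```

Run:
```python
from h import *
D=np.load("D.npy")
q=tf(D,[(.004,-.058,.0)])[0]
go(q[0],q[1],.177,np.degrees(D[2])+90)
```

```text
t 2.925 pos [ 0.5294 -0.0305  0.2937] rot [1.7951e+02 1.2000e-01 6.9170e+01] F [-0.1 -0.6 -0. ] g 0.0005334148987544032
target [ 5.21900e-01 -4.22000e-02  1.77000e-01  6.89127e+01] shift in current tool [-0.0133 -0.0039  0.1167] turn [0.49 0.12 0.26] shift in target-yaw tool [-0.0136 -0.0028  0.1167]
```

Emit:
carry_out --increments "0 -0.014 -0.003 0 0.5 0.1 0.3;0 0 0 0.05 0 0 0;0 0 0 0 0 0 0"

```text
time_s: 3.3
tool_pos: [0.5208, -0.0454, 0.2437]
tool_rot: [180.0, 0.1, 68.3]
force: [0.2, 0.0, 0.2]
grip_width: 0.0009
```

Run:
```python
from h import *
D=np.load("D.npy")
q=tf(D,[(.004,-.058,.0)])[0]
go(q[0],q[1],.177,np.degrees(D[2])+90)
s=read_camera("side");t=read_camera("top")
a=np.vstack([cv2.resize(s["img"][170:350,180:450],None,fx=1.7,fy=1.7),cv2.resize(t["img"][180:340,230:440],(459,290))]);cv2.imwrite("pics/a1.png",a)
```

```text
t 3.3 pos [ 0.5208 -0.0454  0.2437] rot [1.7998e+02 8.0000e-02 6.8300e+01] F [0.2 0.  0.2] g 0.0008607135584942133
target [ 5.21900e-01 -4.22000e-02  1.77000e-01  6.89127e+01] shift in current tool [ 0.0035 -0.0002  0.0667] turn [ 0.02  0.08 -0.62] shift in target-yaw tool [ 0.0034 -0.0001  0.0667]
```

View pics/a1.png

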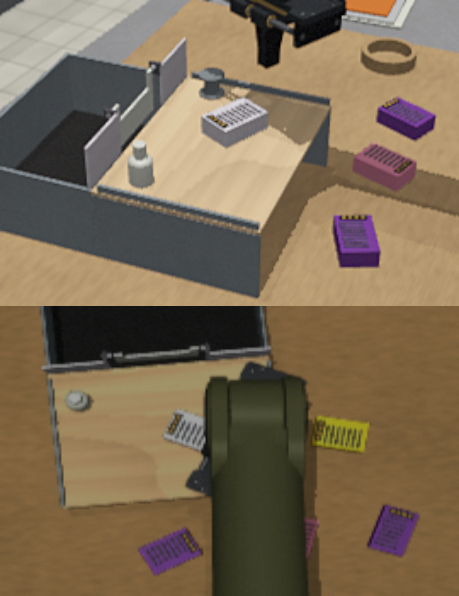

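The picture shows closed fingers above and behind the driver's -y end, with the driver still in place on the tray. I lower the fingers and push along the end face.

Emit:
carry_out --increments "0 0 0 0.04 0 0 -0.5;0 0 0 0.02 0 0 0;0 0 0 0.006 0 0 0;0 0 0 0 0 0 0"

```text
time_s: 3.9
tool_pos: [0.5302, -0.0467, 0.1899]
tool_rot: [178.7, -0.2, 68.6]
force: [0.4, 0.5, -0.5]
grip_width: 0.0003
```

Run:
```python
from h import *
D=np.load("D.npy")
q=tf(D,[(.004,-.0455+.030,.0)])[0]
go(q[0],q[1],.177,np.degrees(D[2])+90)
s=read_camera("side")
cv2.imwrite("pics/a2.png",cv2.resize(s["img"][170:350,180:450],None,fx=2.5,fy=2.5))
```

```text
t 3.9 pos [ 0.5302 -0.0467  0.1899] rot [178.67  -0.18  68.64] F [ 0.4  0.5 -0.5] g 0.0003406745748923448
target [ 5.37200e-01 -2.50000e-03  1.77000e-01  6.89127e+01] shift in current tool [ 0.0436 -0.0098  0.0128] turn [ 1.34 -0.17 -0.28] shift in target-yaw tool [ 0.0437 -0.0093  0.0129]
```

View pics/a2.png

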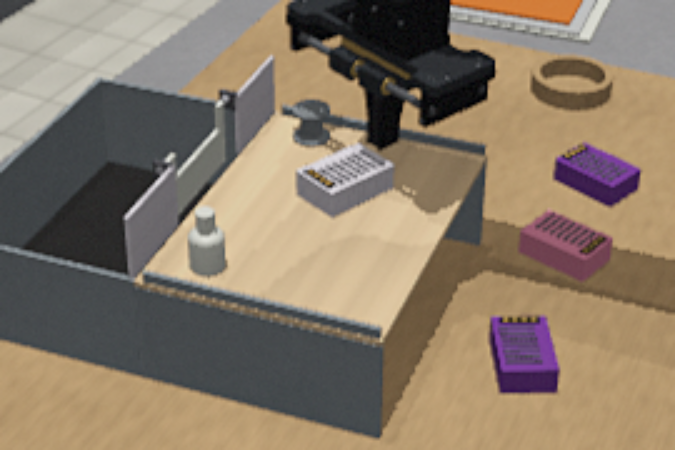

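Emit:
carry_out --increments "0 0 -0.0095 0 1.3 -0.2 -0.3;0 0 0 0.011 0 0 0;0 0 0 0 0 0 0"

```text
time_s: 4.32
tool_pos: [0.522, -0.043, 0.1805]
tool_rot: [179.8, 0.0, 68.9]
force: [-0.2, -0.5, -0.5]
grip_width: 0.0005
```

Run:
```python
from h import *
D=np.load("D.npy")
q=tf(D,[(.004,-.0455+.030,.0)])[0]
go(q[0],q[1],.177,np.degrees(D[2])+90)
```

```text
t 4.325 pos [ 0.522  -0.043   0.1805] rot [1.7981e+02 2.0000e-02 6.8950e+01] F [-0.2 -0.5 -0.5] g 0.00048076575199269047
target [ 5.37200e-01 -2.50000e-03  1.77000e-01  6.89127e+01] shift in current tool [ 0.0432 -0.0004  0.0035] turn [0.19 0.02 0.04] shift in target-yaw tool [ 0.0432 -0.0004  0.0035]
```

Emit:
carry_out --increments "0 0.005 0 0.002 0 0 0;0 0.005 0 0 0 0 0;0 0.005 0 0 0 0 0;0 0.005 0 0 0 0 0"

```text
time_s: 4.82
tool_pos: [0.5295, -0.0243, 0.1784]
tool_rot: [179.8, 0.1, 68.9]
force: [-0.5, -0.8, 0.5]
grip_width: 0.0005
```

Run:
```python
from h import *
D=np.load("D.npy")
q=tf(D,[(.004,-.0455+.030,.0)])[0]
go(q[0],q[1],.177,np.degrees(D[2])+90)
```

```text
t 4.825 pos [ 0.5295 -0.0243  0.1784] rot [1.7982e+02 1.1000e-01 6.8900e+01] F [-0.5 -0.8  0.5] g 0.0005336617351201752
target [ 5.37200e-01 -2.50000e-03  1.77000e-01  6.89127e+01] shift in current tool [ 0.0231 -0.0007  0.0013] turn [ 0.18  0.11 -0.02] shift in target-yaw tool [ 0.0231 -0.0007  0.0014]
```

Emit:
carry_out --increments "0 0.005 0 0 0 0 0;0 0.005 0 0 0 0 0;0 0.005 0 0 0 0 0;0 0.005 0 0 0 0 0;0 0.003 0 0 0 0 0"

```text
time_s: 5.45
tool_pos: [0.5383, -0.0015, 0.1783]
tool_rot: [179.8, 0.1, 68.9]
force: [-0.3, -1.6, 1.2]
grip_width: 0.0007
```

Run:
```python
from h import *
D=np.load("D.npy");U=np.load("U.npy")
o=get_obs();print(o["tool_pos"],o["force"])
s=read_camera("side")
for m in masks_of("driver",s): print(m["bbox"],m["confidence"])
cv2.imwrite("pics/a3.png",cv2.resize(s["img"][170:350,180:450],None,fx=2.5,fy=2.5))
```

```text
[ 0.53832932 -0.0015115   0.17833662] [-0.29181259 -1.61115243  1.22068379]
[388.7, 257.1, 421.2, 279.4] 0.88
[373.1, 294.4, 403.0, 327.7] 0.86
[286.2, 237.6, 325.6, 262.7] 0.71
[254.9, 255.1, 267.0, 281.1] 0.69
[402.2, 228.2, 436.7, 254.5] 0.62
```

View pics/a3.png

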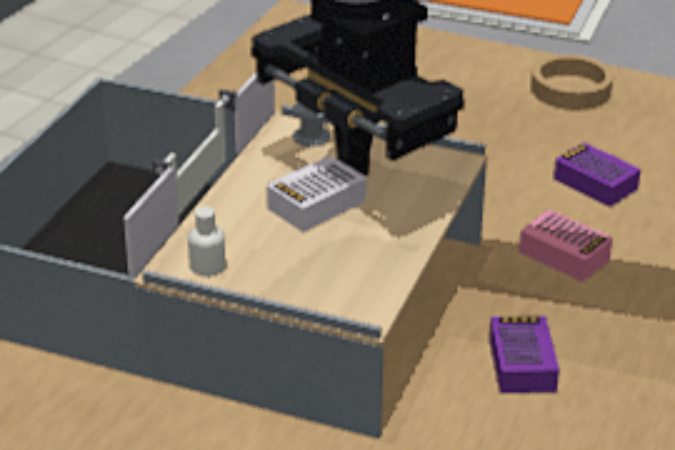

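Run:
```python
from h import *
D=np.load("D.npy");U=np.load("U.npy")
s=read_camera("side")
ms=todriver(s,(306,250))
p,e=fitdrv([s],[ms],np.r_[tf(D,[(0,.03,0)])[0][:2],D[2]]);print(p,np.degrees(p[2]),e,rel(U,p))
np.save("D1.npy",p)
```

```text
[ 0.54931394  0.04728303 -0.40002166] -22.919552740439883 0.04816390396557625 [-0.09355789 -0.00123571 -0.51155885]
```

Emit:
carry_out --increments "0.45 -0.02 0 0 0 0 0;0.45 0 0 -0.04 0 0 0;0.45 0 0 -0.03 0 0 10.4;0.45 0 0 0 0 0 10.4;0.45 0 0 0 0 0 10.4;0.45 0 0 0 0 0 10.4;0.45 0 0 0 0 0 10.4;0.45 0 0 0 0 0 10.4;0.45 0 0 0 0 0 0"

```text
time_s: 6.78
tool_pos: [0.5313, -0.0179, 0.2511]
tool_rot: [-179.9, -0.3, 4.7]
force: [-0.2, 0.1, 0.6]
grip_width: 0.0391
```

Run:
```python
from h import *
U=np.load("U.npy")
q=tf(U,[(-.165,.003,0)])[0]
go(q[0],q[1],.177,np.degrees(U[2]))
```

```text
t 6.775 pos [ 0.5313 -0.0179  0.2511] rot [-179.89   -0.33    4.68] F [-0.2  0.1  0.6] g 0.03908140536696941
target [0.4778 0.0435 0.177  6.3906] shift in current tool [-0.0487 -0.0654  0.0739] turn [-0.11 -0.34 -1.71] shift in target-yaw tool [-0.0463 -0.067   0.0741]
```

Emit:
carry_out --increments "0.45 -0.024 -0.033 0 0 -0.3 -1.7;0.45 -0.024 -0.033 0 0 0 0;0.45 0 0 0 0 0 0;0.45 0 0 0.03 0 0 0;0.45 0 0 0 0 0 0"

```text
time_s: 7.4
tool_pos: [0.4769, 0.0445, 0.2212]
tool_rot: [-179.9, -0.2, 7.3]
force: [-0.3, 0.5, -0.3]
grip_width: 0.0392
```

Run:
```python
from h import *
U=np.load("U.npy")
q=tf(U,[(-.165,.003,0)])[0]
go(q[0],q[1],.177,np.degrees(U[2]))
s=read_camera("side")
ms=todriver(s,(306,250));D=np.load("D1.npy")
if ms is not None:
    p,e=fitdrv([s],[ms],D);print(p,e,rel(U,p))
cv2.imwrite("pics/a4.png",cv2.resize(s["img"][170:350,180:450],None,fx=2.5,fy=2.5))
```

```text
t 7.4 pos [0.4769 0.0445 0.2212] rot [-179.88   -0.21    7.33] F [-0.3  0.5 -0.3] g 0.03922005523521918
target [0.4778 0.0435 0.177  6.3906] shift in current tool [0.0007 0.0012 0.0442] turn [-0.13 -0.21  0.94] shift in target-yaw tool [0.0009 0.0011 0.0442]
[ 0.55036356  0.04656307 -0.38025262] 0.055025699600228434 [-0.09259493 -0.00206803 -0.49178981]
```

View pics/a4.png

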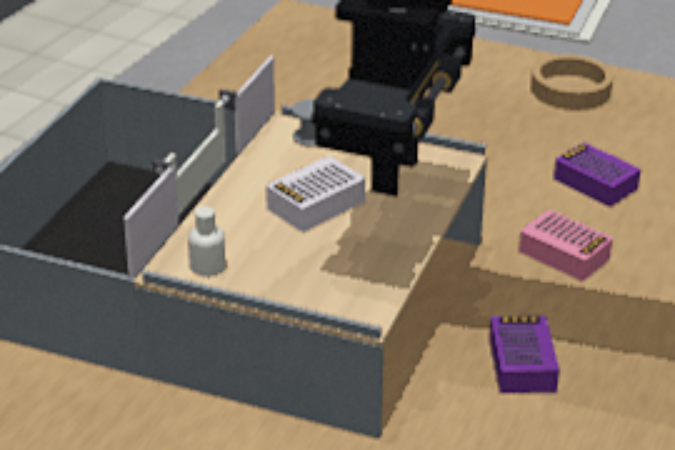

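Emit:
carry_out --increments "0.45 0 0 0.02 0 0 0.9;0.45 0 0 0.015 0 0 0;0.45 0 0 0.006 0 0 0;0.45 0 0 0 0 0 0"

```text
time_s: 8.0
tool_pos: [0.4825, 0.0439, 0.185]
tool_rot: [-179.9, -0.9, 6.4]
force: [-0.2, -0.7, 0.2]
grip_width: 0.0391
```

Run:
```python
from h import *
U=np.load("U.npy")
q=tf(U,[(-.1,.003,0)])[0]
go(q[0],q[1],.178,np.degrees(U[2]))
```

```text
t 8.0 pos [0.4825 0.0439 0.185 ] rot [-179.92   -0.85    6.36] F [-0.2 -0.7  0.2] g 0.039111908626956314
target [0.5424 0.0508 0.178  6.3906] shift in current tool [ 0.0603 -0.0002  0.0079] turn [-0.08 -0.85 -0.03] shift in target-yaw tool [ 0.0604 -0.0002  0.007 ]
```

Emit:
carry_out --increments "0.45 0 0 0.006 0 -0.8 0;0.45 0.005 0 0 0 0 0;0.45 0.005 0 0 0 0 0;0.45 0.005 0 0 0 0 0;0.45 0.005 0 0 0 0 0;0.45 0.005 0 0 0 0 0;0.45 0.005 0 0 0 0 0;0.45 0.005 0 0 0 0 0;0.45 0.005 0 0 0 0 0"

```text
time_s: 9.12
tool_pos: [0.5249, 0.0473, 0.1798]
tool_rot: [180.0, 0.1, 6.3]
force: [-2.0, -0.8, 1.8]
grip_width: 0.0391
```

Run:
```python
from h import *
U=np.load("U.npy")
q=tf(U,[(-.1,.003,0)])[0]
go(q[0],q[1],.178,np.degrees(U[2]))
s=read_camera("side")
ms=todriver(s,(300,248));D=np.load("D1.npy")
if ms is not None:
    p,e=fitdrv([s],[ms],D+[.01,.003,.2]);print(p,e,rel(U,p),"tcp",rel(U,np.r_[get_obs()["tool_pos"][:2],0]))
cv2.imwrite("pics/a5.png",cv2.resize(s["img"][170:350,180:450],None,fx=2.5,fy=2.5))
```

```text
t 9.125 pos [0.5249 0.0473 0.1798] rot [1.7996e+02 7.0000e-02 6.3000e+00] F [-2.  -0.8  1.8] g 0.03911393948835436
target [0.5424 0.0508 0.178  6.3906] shift in current tool [ 0.0179 -0.0015  0.0018] turn [ 0.04  0.07 -0.09] shift in target-yaw tool [ 0.0179 -0.0014  0.0018]
[0.57150819 0.05755004 0.14546984] 0.6668891085846103 [-0.07035877  0.00649715  0.03393265] tcp [-0.11730798  0.00186332 -0.11153719]
```

View pics/a5.png

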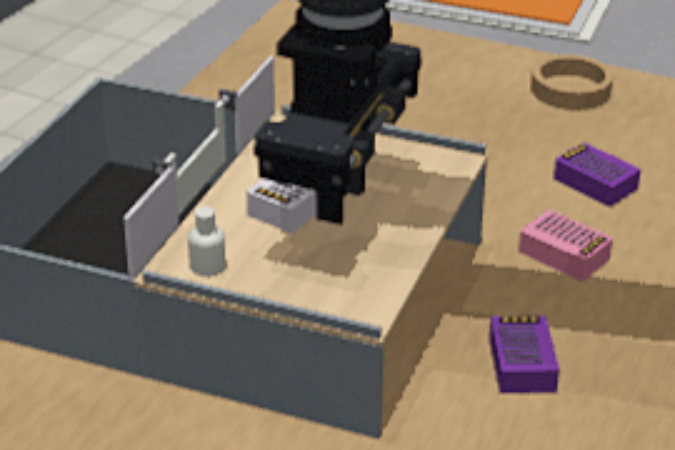

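Run:
```python
from h import *
U=np.load("U.npy")
s=read_camera("side")
cv2.imwrite("pics/a6.png",cv2.resize(s["img"][225:285,260:340],None,fx=8,fy=8,interpolation=3))
```

```text
(no output)
```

View pics/a6.png

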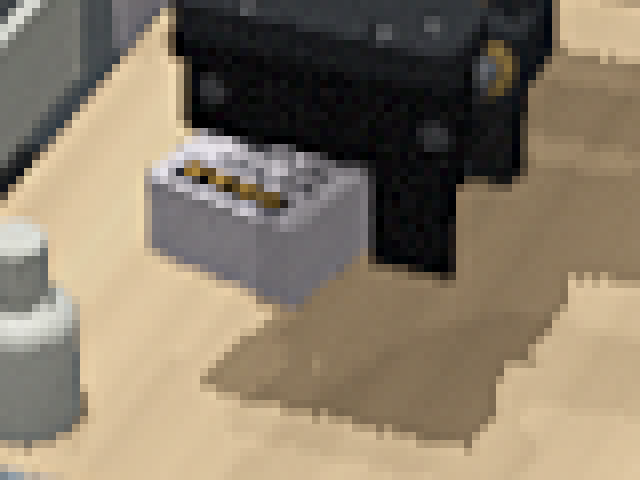

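Run:
```python
from h import *
U=np.load("U.npy")
s=read_camera("side")
A=unproj(s,(278.3,255.5),.1);B=unproj(s,(296.7,262.7),.1);A2=unproj(s,(278.3,246.8),.126)
for P in(A,B,A2):print(rel(U,np.r_[P[:2],0])[:2])
d=A-B;print(np.hypot(*d[:2]),np.degrees(np.arctan2(d[1],d[0]))-np.degrees(U[2]))
```

```text
[-0.04420721  0.03129839]
[-0.09089226  0.04174087]
[-0.04729666  0.03654575]
0.04783867842580089 -12.608338958427707
```

The overlap fit is unreliable here because the gripper hides part of the driver. The corner measurement gives a length of 47.8 mm, yaw -12.6° and centre y of about +1 mm. The alignment is progressing, so I continue.

Emit:
carry_out --increments "0.45 0.005 -0.001 0.001 0 0 0;0.45 0.005 0 0 0 0 0;0.45 0.005 0 0 0 0 0;0.45 0.005 0 0 0 0 0;0.45 0.005 0 0 0 0 0"

```text
time_s: 9.95
tool_pos: [0.5502, 0.052, 0.1786]
tool_rot: [180.0, 0.1, 6.3]
force: [-2.4, 0.5, 1.7]
grip_width: 0.0393
```

Run:
```python
from h import *
U=np.load("U.npy")
s=read_camera("side")
o=get_obs();print(o["tool_pos"],o["tool_rot"],rel(U,np.r_[o["tool_pos"][:2],0])[:2])
cv2.imwrite("pics/a7.png",cv2.resize(s["img"][215:275,240:320],None,fx=8,fy=8,interpolation=3))
```

```text
[0.55094072 0.05207363 0.17863259] [-1.79981117e+02  7.23629019e-02  6.33744310e+00] [-0.091408    0.00334405]
```

View pics/a7.png

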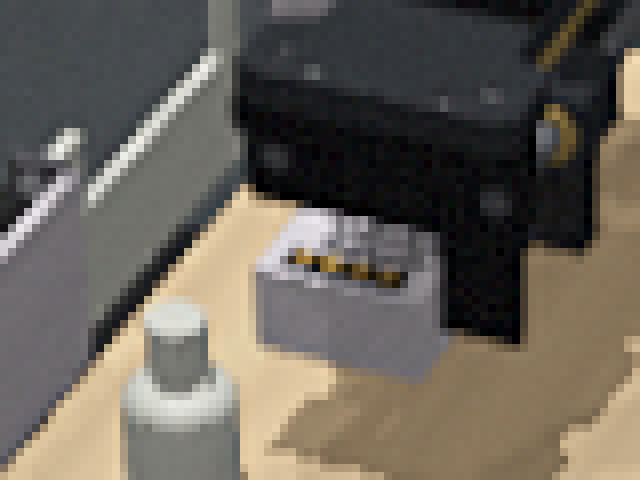

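Run:
```python
from h import *
U=np.load("U.npy")
s=read_camera("side")
f=lambda x,y:(x/8+240-.4,y/8+215-.4)
A=unproj(s,f(258,344),.1);B=unproj(s,f(425,382),.1)
for P in(A,B):print(rel(U,np.r_[P[:2],0])[:2])
d=A-B;print(np.hypot(*d[:2]),np.degrees(np.arctan2(d[1],d[0]))-np.degrees(U[2]))
# opening check: front plate inner edge at left, where expected
print(proj(s,tf(U,[(0,.06,.1),(0,.06,.16),(0,-.06,.16),(0,-.06,.1)])))
```

```text
[-0.03479831  0.04357889]
[-0.08267792  0.04361132]
0.047879629388999694 -0.03880054228252394
[[253.55198256 258.25013594]
 [252.13738771 234.08757642]
 [276.21683556 207.57382118]
 [276.95467035 230.63026485]]
```

The driver is now square to the sill: yaw about 0°, length 47.9 mm, and centre y of +7.6 mm with ±24 mm allowed. I push it on through the flap.

Emit:
carry_out --increments "0.45 0.006 0 0 0 0 0;0.45 0.006 0 0 0 0 0;0.45 0.006 0 0 0 0 0;0.45 0.006 0 0 0 0 0;0.45 0.006 0 0 0 0 0;0.45 0.006 0 0 0 0 0;0.45 0.006 0 0 0 0 0;0.45 0.006 0 0 0 0 0"

```text
time_s: 11.05
tool_pos: [0.6006, 0.0579, 0.1785]
tool_rot: [-180.0, 0.2, 6.4]
force: [-5.8, -0.2, 3.9]
grip_width: 0.0392
```

Run:
```python
from h import *
U=np.load("U.npy")
s=read_camera("side");t=read_camera("top")
o=get_obs();print(o["tool_pos"],o["tool_rot"],o["force"],rel(U,np.r_[o["tool_pos"][:2],0])[:2])
cv2.imwrite("pics/a8.png",np.vstack([cv2.resize(s["img"][190:290,200:340],(588,420),interpolation=3),cv2.resize(t["img"][180:225,240:380],(588,180),interpolation=3)]))
```

```text
[0.60157677 0.05802893 0.17845651] [-1.79954982e+02  6.76593580e-02  6.35532430e+00] [-0.30766896 -0.01014758  0.66531487] [-0.04042373  0.00362624]
```

View pics/a8.png

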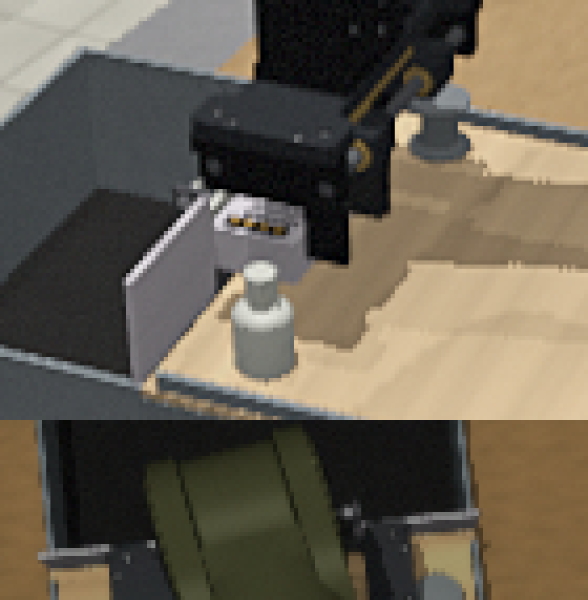

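The driver's front is inside the opening and clear of the left plate. Next are the last pushes up to the sill.

Emit:
carry_out --increments "0.45 0.006 0 0 0 0 0;0.45 0.006 0 0 0 0 0;0.45 0.006 0 0 0 0 0;0.45 0.005 0 0 0 0 0;0.45 0.004 0 0 0 0 0"

```text
time_s: 11.78
tool_pos: [0.6304, 0.0613, 0.1788]
tool_rot: [-180.0, 0.0, 6.4]
force: [0.8, 0.0, 0.3]
grip_width: 0.039
```

Run:
```python
from h import *
U=np.load("U.npy")
s=read_camera("side")
o=get_obs();print(o["tool_pos"],o["tool_rot"],o["force"],rel(U,np.r_[o["tool_pos"][:2],0])[:2])
cv2.imwrite("pics/a9.png",cv2.resize(s["img"][190:290,200:340],(700,500),interpolation=3))
```

```text
[0.63071224 0.06136257 0.17882393] [-1.79950545e+02 -1.15075790e-02  6.35025910e+00] [ 0.43494066  0.15865371 -0.35623271] [-0.01109826  0.00369622]
```

View pics/a9.png

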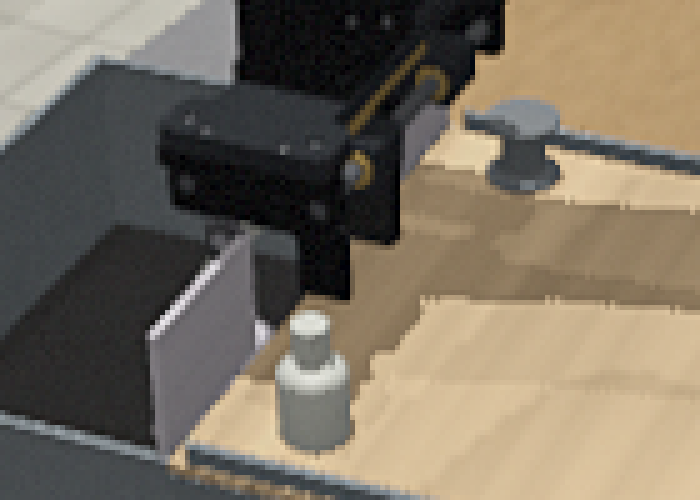

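The driver has tipped in, with only a light corner showing below the sill at (262,335), and the flap is still open. I draw the fingers back now.

Emit:
carry_out --increments "0.45 -0.03 0 0 0 0 0;0.45 -0.03 0 0 0 0 0;0.45 -0.02 0 0 0 0 0;0.45 0 0 -0.03 0 0 0;0.45 0 0 -0.04 0 0 0;0.45 0 0 -0.04 0 0 0"

```text
time_s: 12.58
tool_pos: [0.5493, 0.0516, 0.2874]
tool_rot: [-179.9, 0.0, 6.3]
force: [1.6, 0.3, -0.1]
grip_width: 0.0393
```

Emit:
carry_out --increments "0.45 -0.01 0.05 0 0 0 0;0.45 0 0.06 0 0 0 0;0.45 0 0.06 0 0 0 0;0.45 0 0.06 0 0 0 0;0.45 0 0.05 0 0 0 0;0.45 0 0 0 0 0 0;0.45 0 0 0 0 0 0;0.45 0 0 0 0 0 0;0.45 0 0 0 0 0 0;0.45 0 0 0 0 0 0;0.45 0 0 0 0 0 0;0.45 0 0 0 0 0 0"

```text
time_s: 14.08
tool_pos: [0.578, -0.2305, 0.2937]
tool_rot: [179.8, -1.2, 6.9]
force: [-0.1, -0.8, 0.5]
grip_width: 0.0393
```

Run:
```python
from h import *
s=read_camera("side");t=read_camera("top")
o=get_obs();print(o["time_s"],o["tool_pos"],o["force"])
cv2.imwrite("pics/b1.png",np.vstack([cv2.resize(s["img"][180:290,150:380],(690,330),interpolation=3),cv2.resize(t["img"][140:230,230:418],(564,270),interpolation=3)] if 0 else [cv2.resize(s["img"][180:290,150:380],(640,306),interpolation=3),cv2.resize(t["img"][140:230,220:420],(640,288),interpolation=3)]))
```

```text
14.175 [ 0.57796789 -0.23062939  0.29363949] [ 0.14967395 -0.34280711 -0.67443794]
```

View pics/b1.png

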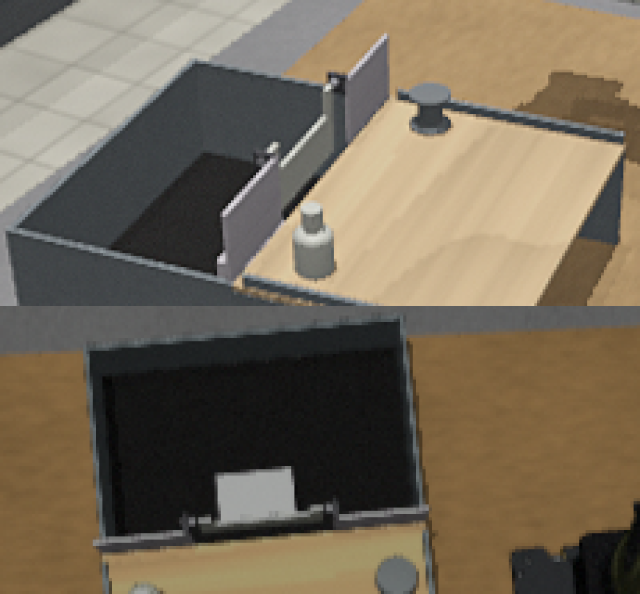

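Emit:
carry_out --increments "0.45 0 0 0 0 0 0;0.45 0 0 0 0 0 0;0.45 0 0 0 0 0 0;0.45 0 0 0 0 0 0;0.45 0 0 0 0 0 0;0.45 0 0 0 0 0 0;0.45 0 0 0 0 0 0;0.45 0 0 0 0 0 0;0.45 0 0 0 0 0 0;0.45 0 0 0 0 0 0;0.45 0 0 0 0 0 0;0.45 0 0 0 0 0 0"

```text
time_s: 15.68
tool_pos: [0.5779, -0.231, 0.2936]
tool_rot: [179.8, -1.2, 6.9]
force: [0.3, -0.3, -0.6]
grip_width: 0.0393
```

Run:
```python
from h import *
s=read_camera("side");t=read_camera("top")
s0=cv2.imread("pics/side0.png");t0=cv2.imread("pics/top0.png")
z=lambda i,y0,y1,x0,x1:cv2.resize(i[y0:y1,x0:x1],(395,290),interpolation=3)
cv2.imwrite("pics/b2.png",np.vstack([np.hstack([z(s0,200,290,210,330),z(s["img"],200,290,210,330)]),np.hstack([z(t0,140,220,245,355),z(t["img"],140,220,245,355)])]))
U=np.load("U.npy")
for z_ in(.006,.03,.06,.1):print(z_,rel(U,np.r_[unproj(s,(230,274),z_)[:2],0])[:2])
for uv in [(288,195),(311,192),(289,210)]:
  for z_ in(.006,.032,.06):print(uv,z_,rel(U,np.r_[unproj(t,np.array(uv)-.4,z_)[:2],0])[:2].round(3))
d=cv2.absdiff(s["img"],s0).max(2);print("flap diff",d[212:260,240:275].max())
```

```text
0.006 [0.08711015 0.01503912]
0.03 [0.06976392 0.04402685]
0.06 [0.04808113 0.08026151]
0.1 [0.01917074 0.12857439]
(288, 195) 0.006 [0.076 0.042]
(288, 195) 0.032 [0.071 0.041]
(288, 195) 0.06 [0.066 0.04 ]
(311, 192) 0.006 [ 0.078 -0.027]
(311, 192) 0.032 [ 0.073 -0.028]
(311, 192) 0.06 [ 0.068 -0.028]
(289, 210) 0.006 [0.03  0.044]
(289, 210) 0.032 [0.026 0.043]
(289, 210) 0.06 [0.021 0.041]
flap diff 102
```

View pics/b2.png

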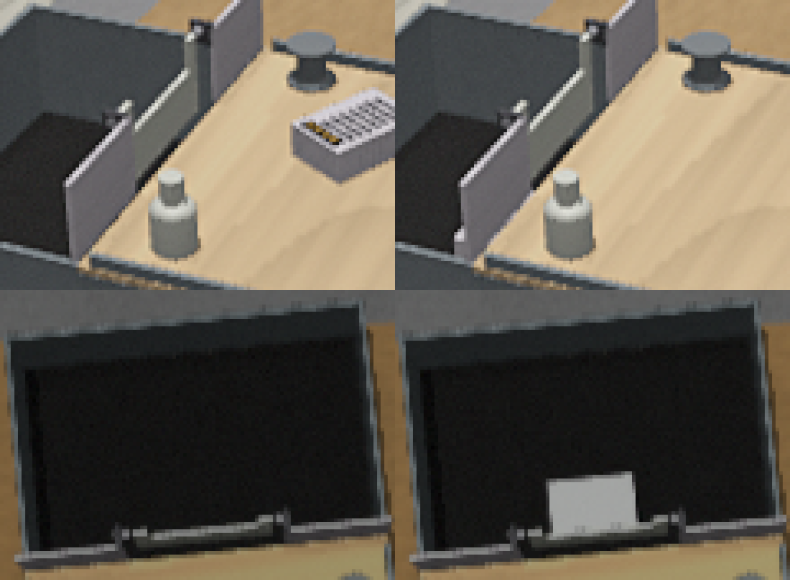

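Run:
```python
from h import *
s=read_camera("side");s0=cv2.imread("pics/side0.png")
d=cv2.absdiff(s["img"],s0).max(2)[200:285,225:320]
print((d>40).sum(),[(x+225,y+200,d[y,x]) for y,x in np.argwhere(d>40) if x+225<285][:40])
for m in masks_of("flap",s):print(m["bbox"],m["confidence"])
```

```text
434 [(np.int64(251), np.int64(259), np.uint8(103)), (np.int64(252), np.int64(259), np.uint8(57)), (np.int64(250), np.int64(260), np.uint8(42)), (np.int64(251), np.int64(260), np.uint8(97)), (np.int64(252), np.int64(260), np.uint8(41)), (np.int64(250), np.int64(261), np.uint8(98)), (np.int64(249), np.int64(262), np.uint8(71)), (np.int64(250), np.int64(262), np.uint8(59)), (np.int64(248), np.int64(263), np.uint8(46)), (np.int64(249), np.int64(263), np.uint8(56)), (np.int64(248), np.int64(264), np.uint8(45)), (np.int64(246), np.int64(265), np.uint8(44)), (np.int64(245), np.int64(266), np.uint8(44)), (np.int64(246), np.int64(266), np.uint8(80)), (np.int64(245), np.int64(267), np.uint8(104)), (np.int64(244), np.int64(268), np.uint8(75)), (np.int64(245), np.int64(268), np.uint8(53)), (np.int64(243), np.int64(269), np.uint8(48)), (np.int64(244), np.int64(269), np.uint8(51)), (np.int64(230), np.int64(270), np.uint8(59)), (np.int64(242), np.int64(270), np.uint8(50)), (np.int64(229), np.int64(271), np.uint8(93)), (np.int64(230), np.int64(271), np.uint8(132)), (np.int64(242), np.int64(271), np.uint8(44)), (np.int64(228), np.int64(272), np.uint8(94)), (np.int64(229), np.int64(272), np.uint8(176)), (np.int64(230), np.int64(272), np.uint8(164)), (np.int64(240), np.int64(272), np.uint8(48)), (np.int64(241), np.int64(272), np.uint8(56)), (np.int64(228), np.int64(273), np.uint8(152)), (np.int64(229), np.int64(273), np.uint8(187)), (np.int64(230), np.int64(273), np.uint8(162)), (np.int64(240), np.int64(273), np.uint8(77)), (np.int64(228), np.int64(274), np.uint8(130)), (np.int64(229), np.int64(274), np.uint8(154)), (np.int64(230), np.int64(274), np.uint8(138)), (np.int64(239), np.int64(274), np.uint8(77)), (np.int64(228), np.int64(275), np.uint8(71)), (np.int64(229), np.int64(275), np.uint8(70)), (np.int64(230), np.int64(275), np.uint8(85))]
[248.4, 212.4, 266.7, 255.3] 0.74
```

The flap region matches the start picture to the pixel. The only differences are the light driver showing through the gap under the left plate. The driver lies flat in the bin and the flap is shut, so I hand in.

Run:
```python
from cell import *
print(sign_off())
```

```text
the job is handed in; nothing more can be done
None
```

I pushed the silver ribbed power supply across the tray and through the flap into the bin. I drew the fingers back while the flap was still open, and handed the job in at about 16 s with the flap hanging shut. The push had three parts:
1. I slid it about 30 mm sideways with a push on its end face.
2. I squared it to the sill with the two fingertips.
3. I pushed its tail to about 1.5 mm short of the sill, where it tipped in by itself.

**Last checks:**
- **Power supply:** it lies upside down on the bin floor, roughly x 25–75 mm and y -28 to +43 mm from the sill.
- **Flap:** the flap itself looks the same as in the start picture. The only differences near it are along the gap under the left front plate, where I take it that the power supply shows through.
- **Glue bottle and solder spool:** they show no movement in the side picture. I did not compare the screwdriver and tape roll with the start picture, but the arm never went near them.
- **Arm:** it was clear of everything, and the highest force reading I saw was about 7 N.

**Disagreement:** one pose fit made during the squaring push failed because the gripper hid part of the part. I used a measurement of its corners instead.

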